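# Clamp a carving blank to the board: home against the dogs, nip, quarter turn more

### The job

Set the carving blank home under the foot of the bar clamp, its plinth snug against all three bench dogs. Then turn the clamp's wooden knob clockwise until you feel the foot bite on the wood, and give it one quarter turn more from there, no further, so that the blank is held fast without being bruised. Let go, and leave the mallet, glue bottle, tin and gouge where they are.

Things in the scene. Friction and masses are not known exactly. Their poses are not given: they have to be found in the camera images.
- board: Grey film-faced plywood clamping board fixed on the bench, 360 (x) x 560 (y) x 18 mm, with 20 mm holes. Origin at the centre of its underside; x away from the robot, y to the left. Three fixed steel bench dogs (upright pins, 20 mm diameter, top 48 mm above the bench) stand at board x, y = (40, 80), (40, 130) and (-10, 180) mm: the first two stop the blank's +x side, the third its +y end.
- home (a point): Point on the board's top, 18 mm above the bench, at board x, y = (0, 120) mm, axes as the board's. The blank is home when its origin is here and its axes are parallel to these: side against two dogs, end against the third.
- blank: Loose limewood carving blank, 45 mm thick, 0.33 kg, lying on the board, top 63 mm above the bench. Origin: centre of the underside of its plinth, 60 (x) x 100 (y) mm. Towards -y follow a waist 40 mm wide in x (y -50 to -103 mm) and a head 52 mm wide (to -146 mm). The +y end and +x side go against the dogs. Starts on the board clear of the dogs, 8 to 18 cm from home, turned up to 0.35 rad.
- waist (a point): Centre of the blank's waist at blank x, y = (0, -75) mm, half-way up (22.5 mm above its underside), axes as the blank's: the place to grip it, across x, 40 mm wide and 53 mm long.
- clamp: Bar clamp in the board. Origin at the foot of its flat steel rail, at the board's top; rail 190 mm high. A grey cast arm reaches 140 mm along clamp -x to the screw, its top 110 to 120 mm above the board. The arm is springy along the screw's axis, 34 N per mm: pushing or pulling the knob up or down shifts the foot and falsifies the bite, so keep that force near zero.
- screw: Clamp screw. Origin on its upright axis, mid-height of the round fluted wooden knob: 40 mm diameter, gripped within 14 mm above or below the origin, at any angle, firmly (40 N or more), free all round. Clockwise from above screws it down; its yaw shows the turn. Knob and foot sink 10 mm per turn until the foot bites, then stay at that height while the arm springs up. Stays where it is left.
- collar (a point): Centre of the arm's threaded collar on the screw axis, 99 mm above the clamp's origin. The rubber-capped foot (28 mm diameter, turns with the screw) hangs below it, clear of the home blank's top by a few mm, each time different: do not lift the blank under it. The bite must be felt: free running takes 0.05 N m, from the bite on it climbs 0.2 to 0.5 N m per rad of turning (less while still).
- mallet: Carver's mallet of turned wood standing on its head, 92 mm diameter, 218 mm high, on the bench left of the board. Origin under its centre. Leave alone.
- glue: White glue bottle, 60 mm diameter, 165 mm high, on the far right of the board. Origin under its centre. Leave alone.
- tin: Low round tin, 80 mm diameter, 34 mm high, on the far side of the board. Origin under its centre. Leave alone.
- gouge: Carving gouge lying flat on the bench right of the board, 240 mm long along its y axis, 22 mm wide, 20 mm high. Leave alone.
Things that resemble listed ones, but are neither listed nor needed, are in the scene too. Of the things that look like the blank, the largest one is meant.

How it is judged:
On the way, in this order (a step that is already met when the one before it is completed fails the run):
1. the blank is home against the three dogs, not yet clamped (x of blank in the frame of board between -0.003 and 0.003 m and y of blank in the frame of board between 0.117 and 0.123 m and angle between the y axis of blank and the y axis of board, either way round below 0.06 rad and contact force between screw and blank below 1 N), for 0.2 s.
2. the foot has been screwed down and bites on the blank (contact force between screw and blank above 3 N), for 0.05 s.
At the end, for the whole second after the job is handed in: The blank lies home against the three dogs (within 3 mm in x and y and 0.06 rad of square) and at rest, and the foot holds it down with 34 to 79 N, which is the bite plus a quarter turn, give or take about a tenth of a turn (x of blank in the frame of board between -0.003 and 0.003 m and y of blank in the frame of board between 0.117 and 0.123 m and angle between the y axis of blank and the y axis of board, either way round below 0.06 rad and contact force between screw and blank between 34 and 79 N and linear speed of blank below 0.01 m/s); the robot touches nothing.
It fails at once if the clamp is overtightened: the foot presses on the blank with more than 110 N, about half a turn past the bite, and bruises the wood (contact force between screw and blank above 110 N).
It fails at once if the mallet, glue bottle, tin or gouge is moved more than 20 mm (distance of any of mallet, glue, tin, gouge from where it was at the start of the episode above 0.02 m).
It also fails if it takes over 70 s, if anything falls off the work surface, if the arm or the gripper's body presses on something with over 40 N, if the wrist force passes 120 N, or if a joint passes its speed limit or range.

### The arm

A 7-joint arm with a two-finger parallel gripper is mounted at the origin on the work surface. World frame = base frame: x ahead of the robot, y to its left, z up, the work surface at z = 0. Lengths are in m, angles in rad, forces in N, time in s.
With the tool pointing down it reaches from about 0.4 to 0.85 m from the base axis. Payload 10.4 kg.
Tool frame: the origin (TCP) lies at the very end of the fingers, on their centre line; the grasp point (between the pads) lies r.tcp_to_grasp behind it (r.tcp_to_grasp is the distance from the TCP to the grasp point, in m); z points along the fingers, y is the line along which they close (so a half turn about z gives the same grasp; the last joint's range is limited). The gripper opens to 87 mm and grips with 3 to 60 N. Pads are 19 mm wide; open, the fingers measure 117 mm over their backs; the gripper's body (75 mm by 190 mm) begins 51 mm behind the grasp point.
Start: joints at [1.313, 0.332, -0.065, 1.46, 0.022, 1.35, -0.088], TCP at [0.145, -0.608, 0.223] pointing down, gripper open.
Joint ranges: [-2.6, 2.6], [-0.5, 2.12], [-1.47, 1.34], [0.16, 2.42], [-1.27, 4.41], [0.06, 2.06], [-2.6, 2.6]. Speed limits (rad/s): [2.22, 2.22, 2.79, 2.79, 3.14, 3.14, 3.14].

### API

Orientations are given as a unit quaternion [x, y, z, w].
In Python, from bench import monitor, cams, ticket, r gives the robot as it stands.
- The arm moves only by the shell command python3 -m crank 'ROWS' [OPENING] [FORCE]. ROWS is a JSON object whose one key "steps" holds a list of rows, each a list of 2 entries, a list of its own where there are three numbers: the shift along the world's x, y, z in units of 25 mm (1.0 is 25 mm), then the turn, a rotation vector about the world's x, y, z in units of 5 degrees (1.0 is 5 degrees). In form: {"steps": [[[x, y, z], [ax, ay, az]], ...]}. A call has 1 to 10 rows; each row shifts and turns the commanded pose from where the row before left it; what a row does not reach is not made up. A row lasts 1/12 s, in which the tool goes at most 41.7 mm and 7.16 degrees, less where a joint would pass 70% of its speed; a pose out of reach is approached as far as the arm can. A call is refused whole if a number of a shift passes 1 or a number of a turn 1, either way. A call with a gripper value outside its range is refused whole. OPENING is the finger opening in mm, from 0 to 87, set as the call begins (- or left out, the last holds). The fingers move at their own pace and stop on an object; FORCE is the grip in N (left out, the last holds). Time passes only in rows, so rows that do not move let the fingers close. It gives the time, the measured TCP pose, the force, the opening and the grip force at its end, in the units of the state.
- monitor.read_state(): the state, without advancing time (a new reading comes with each control period).
- cams.camera(name): name is "scene" or "side" or "wrist"; returns a dict with "pixels" (480x640x3 uint8, blue, green, red), "z_map" (480x640 float32, m along the optical axis (not along the pixel's ray), 0 where there is no reading), "vfov" (degrees; the focal length in pixels is half the picture's height over the tangent of half this angle, whatever the lens; pixels are square), "cx", "cy" (the principal point, pixels), "T" (4x4, takes a point from camera to world coordinates). Camera axes: x right, y up, looking along -z (the intrinsics and any distortion apply to the point x, -y, -z); pixel columns grow to the right and rows downward; lengths in m; the calibration is good to about 2 mm. A picture is of the moment at which its call begins.
- ticket.close_job(): hands the job in; it is judged then, once.
The state is a dict: "time": time; "joint_positions": joint angles; "joint_vel": joint speeds; "joint_torque": joint torques, N m; "ee_pos": TCP position; "eef_rot": TCP orientation; "ft_force": force on the tool from outside, world axes, zero at the start; "torque": the same for the moment, N m; "width": finger opening in m; "grip_force": force on a finger pad.
Only numpy, scipy, OpenCV 4.12 (cv2) and the standard library are available. Lean on these libraries where they do the work, as an engineer would, in place of code of your own. Each camera call takes 0.05 s, during which the arm holds its last target. There are 200 camera calls.

## Working session

There is one attempt and no reset: what is moved stays moved. The work goes in short steps, Python scripts to look and compute and a shell command to move; the robot and the scene stay as the last step left them, time stands still between calls to the robot, and variables do not carry over. Pictures are saved under pics/ and viewed, at most 10 in all, crops included, and the job is handed in when it is done.

```bash
ls; mkdir -p pics
python3 - <<'E'
from bench import monitor,cams,ticket,r
import cv2,numpy as np
s=monitor.read_state()
for k,v in s.items(): print(k,np.round(v,3))
print(r.tcp_to_grasp)
for n in("scene","side","wrist"):
    c=cams.camera(n); cv2.imwrite(f"pics/{n}0.png",c["pixels"]); np.savez(f"pics/{n}0.npz",**{k:c[k] for k in c})
    print(n,c["vfov"],c["cx"],c["cy"],list(c.keys())); print(np.round(c["T"],3))
E
```

```text
pics
time 0.0
joint_positions [ 1.313  0.333 -0.065  1.461  0.022  1.35  -0.088]
joint_vel [-0.001 -0.001 -0.    -0.001 -0.001  0.     0.002]
joint_torque [-1.0000e-03 -6.2325e+01  2.4000e-02 -3.8991e+01 -6.1000e-02  4.0000e-02
  0.0000e+00]
ee_pos [ 0.145 -0.607  0.222]
eef_rot [ 0.993  0.117 -0.    -0.001]
ft_force [-0.903  0.651 -0.982]
torque [ 0.026 -0.038 -0.072]
grip_force 0.0
width 0.087
0.0187
scene 47.55281081298836 319.3717214286791 233.2677520769479 ['pixels', 'z_map', 'vfov', 'cx', 'cy', 'T']
[[-0.598 -0.54   0.592  1.362]
 [ 0.801 -0.395  0.449  0.621]
 [-0.009  0.743  0.669  1.009]
 [ 0.     0.     0.     1.   ]]
side 44.881857401055434 310.62971948918414 238.0802920217815 ['pixels', 'z_map', 'vfov', 'cx', 'cy', 'T']
[[-0.725  0.501 -0.473  0.052]
 [-0.689 -0.528  0.497  0.578]
 [-0.001  0.686  0.728  0.959]
 [ 0.     0.     0.     1.   ]]
wrist 70.78778926108278 316.8403553639829 239.8336464700551 ['pixels', 'z_map', 'vfov', 'cx', 'cy', 'T']
[[ 0.233  0.934  0.271  0.219]
 [-0.973  0.224  0.064 -0.59 ]
 [-0.001 -0.279  0.96   0.384]
 [ 0.     0.     0.     1.   ]]
```

View pics/scene0.png

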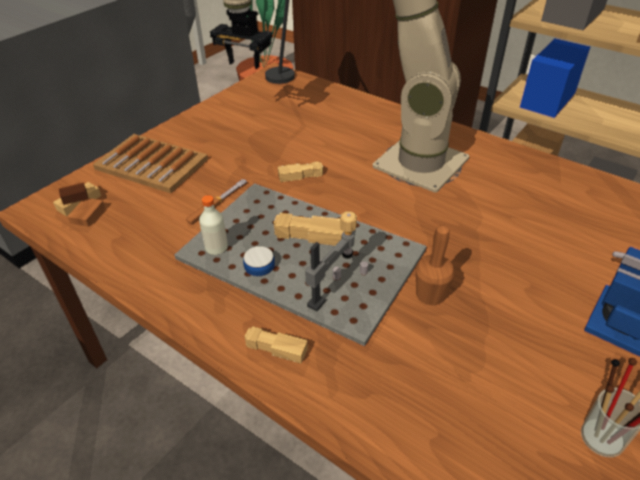

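View pics/side0.png

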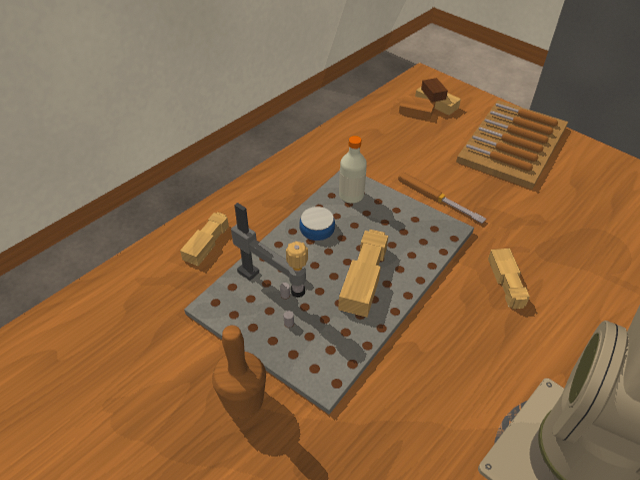

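The side view shows the blank at about (365,272), knob (297,255), rail (245,240), dogs near (289,320), (285,290), board corners (187,312), (333,410), (473,232), (345,178). The scene view shows the same from the far side: blank (315,228), knob (348,220), board corners (177,255), (365,343), (425,248), (255,190).

```bash
cat > h.py <<'E'
import numpy as np,cv2
def load(n): return dict(np.load(f"pics/{n}.npz"))
def f(c): return 240/np.tan(np.radians(float(c["vfov"]))/2)
def cloud(c):
    v,u=np.mgrid[0:480,0:640]; z=c["z_map"]
    P=np.stack([(u-c["cx"])/f(c)*z,-(v-c["cy"])/f(c)*z,-z],-1)
    W=P@c["T"][:3,:3].T+c["T"][:3,3]; W[z<=0]=np.nan; return W
def ray(c,u,v,h):
    d=c["T"][:3,:3]@np.array([(u-c["cx"])/f(c),-(v-c["cy"])/f(c),-1]); o=c["T"][:3,3]
    return o+d*(h-o[2])/d[2]
def proj(c,p):
    q=(np.asarray(p)-c["T"][:3,3])@c["T"][:3,:3]; return np.array([c["cx"]+f(c)*q[0]/-q[2],c["cy"]+f(c)*-q[1]/-q[2]])
def tri(c1,p1,c2,p2):
    A=[];B=[]
    for c,p in((c1,p1),(c2,p2)):
        a=ray(c,*p,0);o=c["T"][:3,3];d=(a-o)/np.linalg.norm(a-o);M=np.eye(3)-np.outer(d,d);A.append(M);B.append(M@o)
    x=np.linalg.solve(sum(A),sum(B)); return x
E
python3 - <<'E'
from h import *
for n in("scene0","side0"):
    c=load(n);W=cloud(c);hsv=cv2.cvtColor(c["pixels"],cv2.COLOR_BGR2HSV)
    z=W[...,2];H,S,V=[hsv[...,i].astype(int) for i in range(3)]
    inr=(abs(W[...,0]-.5)<.45)&(abs(W[...,1])<.5)
    t=inr&(abs(z)<.01)&(S>100);print(n,"table z",np.nanmedian(z[t]),np.nanpercentile(z[t],[5,95]))
    g=inr&(S<70)&(abs(z-.018)<.008)
    print("board z",np.median(z[g]))
    m=g.astype(np.uint8)*255; m=cv2.morphologyEx(m,cv2.MORPH_OPEN,np.ones((3,3)))
    P=W[(m>0)][:,:2]; 
    rc=cv2.minAreaRect(P.astype(np.float32)*1000);print(rc,np.round(cv2.boxPoints(rc)))
    b=inr&(S>70)&(H>10)&(H<30)&(abs(z-.063)<.006)
    nl,L,st,ce=cv2.connectedComponentsWithStats(b.astype(np.uint8))
    for i in range(1,nl):
        if st[i,4]>60:
            p=W[L==i];rc=cv2.minAreaRect(p[:,:2].astype(np.float32)*1000);print("top",st[i],np.round(np.median(p,0),4),rc)
    k=inr&(S>60)&(H<30)&(z>.1)
    nl,L,st,ce=cv2.connectedComponentsWithStats(k.astype(np.uint8))
    for i in range(1,nl):
        if st[i,4]>60: p=W[L==i];print("high",st[i],np.round(np.median(p,0),4),np.round(p.min(0),3),np.round(p.max(0),3))
E
```

```text
scene0 table z -0.00028602781787634424 [-0.0038775   0.00325738]
board z 0.017470653642547518
((409.2247314453125, -63.13702392578125), (681.4339599609375, 562.4528198242188), 6.187389850616455) [[  40.  180.]
 [ 101. -379.]
 [ 778. -306.]
 [ 718.  253.]]
top [274 213  70  23 950] [ 0.5087 -0.0547  0.0622] ((505.86669921875, -63.839073181152344), (67.62593078613281, 188.4921417236328), 25.07503890991211)
top [416 277  36  16 111] [0.5256 0.3091 0.0634] ((514.5927124023438, 308.472412109375), (32.10883331298828, 81.93755340576172), 23.431238174438477)
high [ 396    0   55  149 3984] [ 0.0629 -0.003   0.2643] [ 0.05 -0.11  0.1 ] [0.093 0.088 0.512]
high [202 196  19  18 136] [ 0.6936 -0.228   0.1789] [ 0.666 -0.247  0.126] [ 0.706 -0.218  0.187]
high [340 212  17  24 330] [0.5606 0.0953 0.184 ] [0.532 0.07  0.132] [0.572 0.111 0.2  ]
high [ 419  225   35   55 1000] [0.5001 0.3017 0.1224] [0.452 0.259 0.1  ] [0.53  0.336 0.219]
side0 table z -0.0010209552613527073 [-0.00406118  0.00209272]
board z 0.016936384683411743
((411.3248291015625, -86.35684204101562), (681.1629638671875, 607.800
[... 182 characters left out ...]
7285156), (60.165775299072266, 199.77178955078125), 25.393997192382812)
top [221 386  44  22 112] [0.452  0.3189 0.0631] ((459.4938659667969, 312.0023498535156), (74.58204650878906, 23.038063049316406), 61.388675689697266)
high [348 136  13  14 141] [ 0.6866 -0.2276  0.1806] [ 0.675 -0.246  0.165] [ 0.703 -0.216  0.185]
high [286 242  22  29 507] [0.5443 0.0973 0.188 ] [0.53  0.07  0.133] [0.572 0.111 0.199]
high [614 305  26  46 201] [ 0.0529 -0.0183  0.3263] [ 0.05  -0.06   0.299] [0.064 0.024 0.346]
high [ 546  321   70  124 2706] [0.0637 0.0321 0.2644] [ 0.05  -0.049  0.1  ] [0.084 0.084 0.331]
high [ 215  326   45   68 1802] [0.4779 0.3038 0.1141] [0.448 0.257 0.1  ] [0.526 0.336 0.219]
```

Run:
```python
from h import *
c=load("side0");im=c["pixels"][160:420,170:490];cv2.imwrite("pics/sidecrop.png",cv2.resize(im,None,fx=2.3,fy=2.3,interpolation=cv2.INTER_CUBIC))
```

```text
(no output)
```

View pics/sidecrop.png

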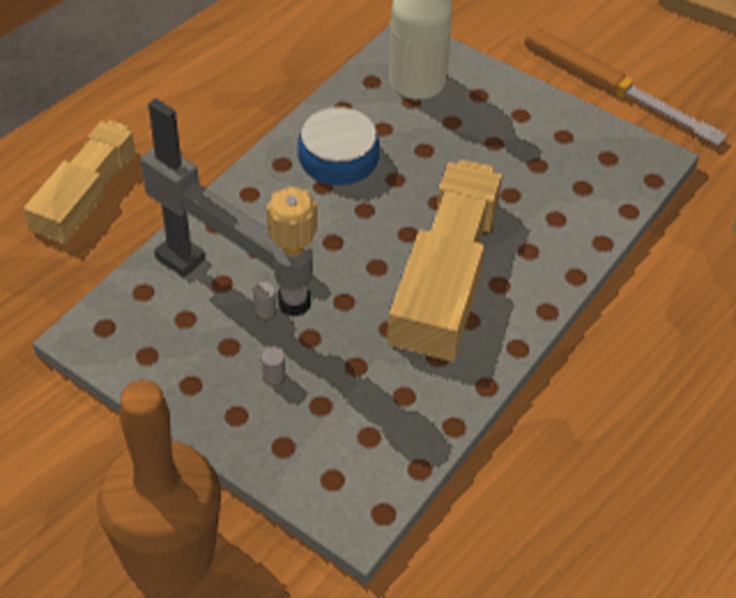

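The crop (2.3x, offset 170,160) shows two dogs at full-image (285,290) and (289,319), the third hidden by the foot (298,290), the knob at (297,253), and the blank's plinth toward the mallet end, head away.

```bash
cat >> h.py <<'E'
def hs(c): 
    a=cv2.cvtColor(c["pixels"],cv2.COLOR_BGR2HSV).astype(int); return a[...,0],a[...,1],a[...,2]
def comp(m,uv=None):
    nl,L,st,ce=cv2.connectedComponentsWithStats(m.astype(np.uint8),connectivity=4)
    i=L[uv[1],uv[0]] if uv is not None else 1+np.argmax(st[1:,4]); return L==i
def onplane(c,m,h):
    cs,_=cv2.findContours(m.astype(np.uint8),cv2.RETR_EXTERNAL,cv2.CHAIN_APPROX_NONE); k=max(cs,key=len)[:,0]
    return np.array([ray(c,u,v,h)[:2] for u,v in k])*1000
E
python3 - <<'E'
from h import *
D={}
for n in("scene0","side0"):
    c=load(n);W=cloud(c);H,S,V=hs(c);z=W[...,2]
    g=comp(cv2.morphologyEx(((S<80)&(abs(z-.018)<.01)&(abs(W[...,1])<.6)).astype(np.uint8),cv2.MORPH_OPEN,np.ones((3,3))))
    P=onplane(c,g,.018).astype(np.float32); rc=cv2.minAreaRect(P);print(n,"board",np.round(rc[0],1),np.round(rc[1],1),round(rc[2],2))
    q=cv2.approxPolyDP(cv2.convexHull(P),15,True)[:,0];print(np.round(q).tolist())
    b=comp((S>70)&(H>10)&(H<30)&(abs(z-.063)<.008)&(abs(W[...,1])<.2)&(W[...,0]<.62)&(W[...,0]>.4))
    P=onplane(c,b,.063).astype(np.float32); rc=cv2.minAreaRect(P);print("blank",rc)
    print(np.round(cv2.approxPolyDP(P,4,True)[:,0]).tolist())
    # dogs & dark things: grey, height .03-.05 near
    d=(S<60)&(z>.026)&(z<.056)&(abs(W[...,0]-.52)<.15)&(abs(W[...,1]-.1)<.15)
    nl,L,st,ce=cv2.connectedComponentsWithStats(d.astype(np.uint8))
    for i in range(1,nl):
        if st[i,4]>8:p=W[L==i];print("grey",st[i],np.round(ce[i]),np.round(np.median(p,0),3),p[:,2].max().round(3),V[L==i].mean().round())
    for h in (.14,.15,.16,.17,.18,.19):
        k=(S>60)&(H<30)&(abs(z-h)<.005)&(abs(W[...,0]-.55)<.05)&(abs(W[...,1]-.09)<.05); p=W[k]
        if len(p)>5:
            A=np.c_[2*p[:,:2],np.ones(len(p))];x=np.linalg.lstsq(A,(p[:,:2]**2).sum(1),rcond=None)[0];print("knob",h,len(p),x[:2].round(4),np.sqrt(x[2]+x[0]**2+x[1]**2).round(4))
E
```

```text
scene0 board [571.8 -43.2] [366.1 559.9] 6.3
[[429.0, -338.0], [778.0, -296.0], [717.0, 254.0], [361.0, 210.0]]
blank ((510.13262939453125, -60.89530944824219), (67.99564361572266, 187.86676025390625), 25.179460525512695)
[[538.0, -151.0], [563.0, -137.0], [569.0, -118.0], [563.0, -116.0], [557.0, -94.0], [546.0, -99.0], [551.0, -92.0], [540.0, -84.0], [545.0, -70.0], [529.0, -56.0], [537.0, -40.0], [528.0, -34.0], [531.0, -25.0], [526.0, -25.0], [511.0, 15.0], [503.0, 19.0], [500.0, 36.0], [481.0, 29.0], [475.0, 12.0], [448.0, -7.0], [481.0, -73.0], [489.0, -70.0], [499.0, -83.0], [522.0, -150.0]]
grey [360 262   8  11  80] [364. 267.] [0.542 0.134 0.043] 0.052 130.0
grey [333 267   8  12  79] [336. 272.] [0.596 0.09  0.044] 0.052 105.0
knob 0.14 17 [0.5504 0.0891] 0.0094
knob 0.15 9 [0.5566 0.0941] 0.006
knob 0.16 28 [0.5522 0.0909] 0.0175
knob 0.17 53 [0.5519 0.0905] 0.018
knob 0.18 58 [0.5528 0.0907] 0.0176
knob 0.19 110 [0.5536 0.0917] 0.0147
side0 board [563.9 -43.3] [361.7 562.4] 6.31
[[766.0, -274.0], [713.0, 248.0], [357.0, 214.0], [422.0, -341.0], [699.0, -311.0]]
blank ((501.8037414550781, -56.45301818847656), (60.434391021728516, 201.8939208984375), 25.672245025634766)
[[554.0, -143.0], [564.0, -125.0], [523.0, -58.0], [523.0, -51.0], [530.0, -47.0], [483.0, 46.0], [481.0, 40.0], [433.0, 21.0], [475.0, -70.0], [488.0, -69.0], [515.0, -143.0], [531.0, -152.0]]
grey [280 283  10  14 119] [284. 289.] [0.588 0.091 0.044] 0.051 104.0
grey [284 311  10  15 126] [288. 318.] [0.533 0.134 0.044] 0.051 115.0
knob 0.14 14 [0.5494 0.0925] 0.0064
knob 0.16 44 [0.5514 0.0903] 0.0181
knob 0.17 81 [0.5513 0.0906] 0.0184
knob 0.18 84 [0.551  0.0907] 0.018
knob 0.19 233 [0.5497 0.0916] 0.0142
```

Board yaw ≈ 6.4°, centre ≈ (0.567, −0.043); both dogs agree with that to ~1 mm. Blank yaw ≈ 25.5°, waist ≈ (0.515, −0.081); screw axis ≈ (0.552, 0.0906), i.e. board (0, 134). Moving above the blank.

```bash
R='[[0.66,0.97,0.05],[0,0,0.93]]'
python3 -m crank '{"steps":[[[0.66,0.97,0.05],[0,0,0.93]],[[0.66,0.97,0.05],[0,0,0.93]],[[0.66,0.97,0.05],[0,0,0.93]],[[0.66,0.97,0.05],[0,0,0.93]],[[0.66,0.97,0.05],[0,0,0.93]],[[0.66,0.97,0.05],[0,0,0.93]],[[0.66,0.97,0.05],[0,0,0.93]],[[0.66,0.97,0.05],[0,0,0.93]],[[0.66,0.97,0.05],[0,0,0.93]],[[0.66,0.97,0.05],[0,0,0.93]]]}'
python3 -m crank '{"steps":[[[0.66,0.97,0.05],[0,0,0.93]],[[0.66,0.97,0.05],[0,0,0.93]],[[0.66,0.97,0.05],[0,0,0.93]],[[0.66,0.97,0.05],[0,0,0.93]],[[0.66,0.97,0.05],[0,0,0.93]],[[0.66,0.97,0.05],[0,0,0.93]],[[0.66,0.97,0.05],[0,0,0.93]],[[0.66,0.97,0.05],[0,0,0.93]],[[0.66,0.97,0.05],[0,0,0.93]],[[0.66,0.97,0.05],[0,0,0.93]]]}'
python3 -m crank '{"steps":[[[0.66,0.97,0.05],[0,0,0.93]],[[0.66,0.97,0.05],[0,0,0.93]],[[0,0,0],[0,0,0]],[[0,0,0],[0,0,0]],[[0,0,0],[0,0,0]]]}'
cat > snap.py <<'E'
import sys;from bench import monitor,cams;import cv2,numpy as np
n,o=sys.argv[1:3];c=cams.camera(n);cv2.imwrite(f"pics/{o}.png",c["pixels"]);np.savez(f"pics/{o}.npz",**c)
s=monitor.read_state();print({k:np.round(s[k],3).tolist() for k in("time","ee_pos","eef_rot","joint_positions","ft_force","torque","width")})
E
python3 snap.py wrist w1; python3 snap.py side s1
```

```text
time: 0.98
ee_pos: [0.3109, -0.364, 0.235]
eef_rot: [0.865, 0.501, -0.0, -0.0]
ft_force: [0.6, -0.6, -0.1]
width: 0.0873
grip_force: 0.0
time: 1.82
ee_pos: [0.4759, -0.1216, 0.2476]
eef_rot: [0.597, 0.802, -0.0, 0.0]
ft_force: [0.1, -0.5, 0.6]
width: 0.0867
grip_force: 0.0
time: 2.23
ee_pos: [0.5081, -0.075, 0.2497]
eef_rot: [0.532, 0.847, -0.0, -0.0]
ft_force: [0.4, -0.8, -0.1]
width: 0.0873
grip_force: 0.0
{'time': 2.283, 'ee_pos': [0.508, -0.076, 0.25], 'eef_rot': [0.533, 0.846, -0.0, -0.0], 'joint_positions': [0.712, 0.127, -0.702, 1.679, 0.084, 1.367, 0.443], 'ft_force': [-0.654, 1.059, -0.332], 'torque': [-0.006, -0.14, 0.001], 'width': 0.087}
{'time': 2.333, 'ee_pos': [0.508, -0.076, 0.25], 'eef_rot': [0.533, 0.846, -0.0, -0.0], 'joint_positions': [0.712, 0.126, -0.702, 1.679, 0.084, 1.367, 0.443], 'ft_force': [-0.086, -0.053, 0.679], 'torque': [-0.002, -0.146, -0.007], 'width': 0.087}
```

View pics/w1.png

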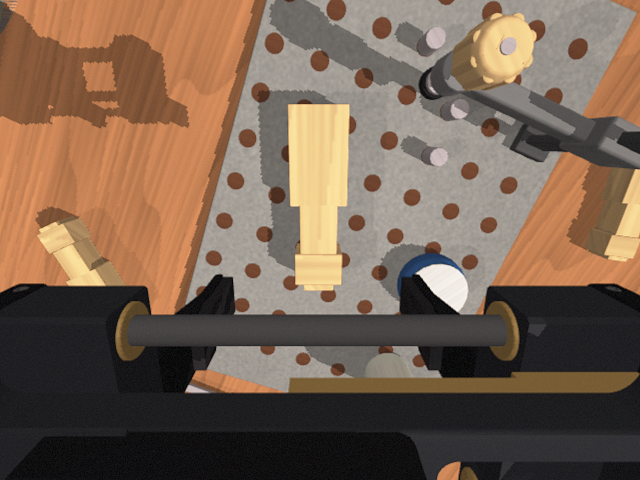

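View pics/s1.png

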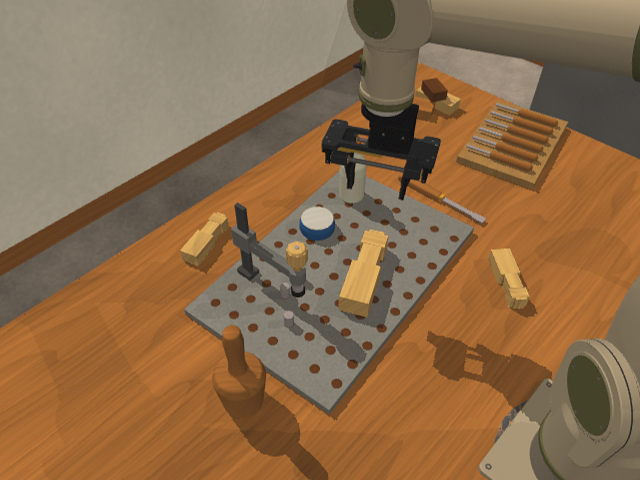

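The wrist view shows the blank almost aligned with the camera (plinth (289–349,103–207), head down to (318,290)), all three dogs at (433,37), (458,107), (437,157), and the knob at (500,48). The side view shows no camera body on the gripper and no obstacles near.

```bash
cat > meas.py <<'E'
import sys;from h import *
def dogs(c):
    W=cloud(c);H,S,V=hs(c);z=W[...,2]
    d=(S<60)&(abs(z-.048)<.006)&(abs(W[...,0]-.56)<.1)&(abs(W[...,1]-.1)<.1)
    nl,L,st,ce=cv2.connectedComponentsWithStats(d.astype(np.uint8));o=[]
    for i in range(1,nl):
        if st[i,4]>60:
            m=L==i; zt=np.percentile(z[m],75); 
            P=onplane(c,m&(z>.045),.048).astype(np.float32);(x,y),rr=cv2.minEnclosingCircle(P);o.append((x,y,rr,zt,V[m].mean(),*ce[i]))
    return o
def blank(c):
    W=cloud(c);H,S,V=hs(c);z=W[...,2]
    b=comp((S>50)&(H>10)&(H<30)&(abs(z-.063)<.009)&(abs(W[...,1])<.25)&(W[...,0]<.7)&(W[...,0]>.4))
    h=np.median(z[b]);P=onplane(c,b,.063).astype(np.float32);return P,h
if __name__=="__main__":
    c=load(sys.argv[1])
    for o in dogs(c):print("dog",np.round(o,3))
    P,h=blank(c);print("top",h.round(4),cv2.minAreaRect(P));print(np.round(cv2.approxPolyDP(P,4,True)[:,0]).tolist())
    R=np.radians(cv2.minAreaRect(P)[2]);a=np.array([np.cos(R),np.sin(R)]);b=np.array([-a[1],a[0]])
    s=P@a;t=P@b;e=t.max();ax=[]
    for k in range(8,95,6):
        m=(t<e-k+3)&(t>e-k-3);ax.append((e-k,s[m].max(),s[m].min()))
    ax=np.array(ax)
    print("widths",(ax[:,1]-ax[:,2]).round(1)); l=np.polyfit(ax[:,0],ax[:,1],1);r_=np.polyfit(ax[:,0],ax[:,2],1);print("edge slopes deg",np.degrees(l[0]),np.degrees(r_[0]))
    w=(np.median(ax[:,1])+np.median(ax[:,2]))/2
    for nm,k in(("origin",50),("waist",125)):print(nm,(a*w+b*(e-k)).round(1))
E
python3 meas.py w1
```

```text
dog [5.33793e+02 1.28146e+02 1.00370e+01 4.80000e-02 1.84867e+02 4.34182e+02
 3.77240e+01]
dog [5.88385e+02 8.44100e+01 9.95200e+00 4.80000e-02 1.53755e+02 4.58128e+02
 1.08424e+02]
dog [5.93825e+02 3.51340e+01 9.92800e+00 4.80000e-02 1.85535e+02 4.37167e+02
 1.56114e+02]
top 0.0625 ((501.61895751953125, -62.01410675048828), (59.637977600097656, 193.46377563476562), 25.67351722717285)
[[434.0, 13.0], [475.0, -75.0], [485.0, -73.0], [507.0, -117.0], [503.0, -124.0], [518.0, -154.0], [525.0, -150.0], [529.0, -156.0], [558.0, -142.0], [556.0, -135.0], [563.0, -132.0], [520.0, -56.0], [528.0, -50.0], [486.0, 38.0]]
widths [59.2 58.5 58.9 59.1 58.4 58.7 59.  59.3 58.6 58.9 59.  58.4 58.7 59.
 59.3]
edge slopes deg 0.07103215751466693 0.11694351780521105
origin [481.4 -19.9]
waist [513.9 -87.5]
```

Dogs measure 10 mm radius, top 48 mm, blank top 62.5 mm — as expected. The wrist camera reads y about 6 mm lower than the outside cameras, so I take relative displacements from one view and split the difference for the grasp. Descend and grip.

```bash
python3 -m crank '{"steps":[[[0.03,-0.04,-0.9],[0,0,0]],[[0.03,-0.04,-0.9],[0,0,0]],[[0.03,-0.04,-0.9],[0,0,0]],[[0.03,-0.04,-0.9],[0,0,0]],[[0.03,-0.04,-0.9],[0,0,0]],[[0.03,-0.04,-0.9],[0,0,0]],[[0.03,-0.04,-0.9],[0,0,0]],[[0.03,-0.04,-0.9],[0,0,0]],[[0.03,-0.04,-0.9],[0,0,0]],[[0.03,-0.04,-0.9],[0,0,0]]]}'
python3 -m crank '{"steps":[[[0,0,0],[0,0,0]],[[0,0,0],[0,0,0]],[[0,0,0],[0,0,0]],[[0,0,0],[0,0,0]],[[0,0,0],[0,0,0]],[[0,0,0],[0,0,0]],[[0,0,0],[0,0,0]]]}' 30 35
python3 snap.py wrist w2; python3 meas.py w2
```

```text
time: 3.17
ee_pos: [0.5155, -0.0859, 0.0241]
eef_rot: [0.533, 0.846, -0.0, 0.0]
ft_force: [-0.3, -0.4, -0.3]
width: 0.0874
grip_force: 0.0
time: 3.75
ee_pos: [0.5163, -0.0845, 0.0257]
eef_rot: [0.532, 0.847, 0.0, 0.001]
ft_force: [-0.7, -0.2, -0.6]
width: 0.0481
grip_force: 0.0
{'time': 3.8, 'ee_pos': [0.516, -0.084, 0.026], 'eef_rot': [0.532, 0.847, 0.0, 0.0], 'joint_positions': [0.634, 0.393, -0.645, 1.904, 0.29, 0.937, 0.301], 'ft_force': [0.557, 0.458, -0.03], 'torque': [0.048, -0.137, 0.029], 'width': 0.044}
dog [5.93070e+02 3.38180e+01 1.03720e+01 4.80000e-02 1.69619e+02 6.17348e+02
 1.48596e+02]
top 0.0626 ((485.7464904785156, -28.026538848876953), (59.06853103637695, 110.66315460205078), 25.683774948120117)
[[435.0, 9.0], [476.0, -76.0], [485.0, -72.0], [492.0, -86.0], [527.0, -69.0], [520.0, -55.0], [528.0, -48.0], [488.0, 35.0]]
widths [59.  59.1 59.  59.1 59.  59.1 59.1 59.1 59.1 59.1 59.1 59.1 59.1 59.
 59.1]
edge slopes deg 3.4399187518883396e-06 -0.002089154474613796
origin [483.4 -23.2]
waist [515.9 -90.8]
```

```bash
python3 -m crank '{"steps":[[[0,0,0],[0,0,0]],[[0,0,0],[0,0,0]],[[0,0,0],[0,0,0]],[[0,0,0],[0,0,0]]]}' 30 35
python3 snap.py wrist w3; python3 meas.py w3;  python3 snap.py side s3; python3 meas.py s3 | tail -6; python3 snap.py scene c3
```

```text
time: 4.13
ee_pos: [0.5158, -0.0846, 0.0253]
eef_rot: [0.532, 0.847, -0.0, 0.0]
ft_force: [-3.2, -1.2, 6.8]
width: 0.0398
grip_force: 35.0
{'time': 4.183, 'ee_pos': [0.516, -0.085, 0.025], 'eef_rot': [0.532, 0.847, -0.0, 0.0], 'joint_positions': [0.634, 0.394, -0.645, 1.904, 0.29, 0.938, 0.301], 'ft_force': [-3.197, -1.088, 6.69], 'torque': [-0.335, 0.547, 0.101], 'width': 0.04}
dog [5.93082e+02 3.42210e+01 1.03570e+01 4.80000e-02 1.69001e+02 6.18168e+02
 1.48998e+02]
top 0.0626 ((486.77471923828125, -27.348697662353516), (59.07556915283203, 110.56320190429688), 26.088197708129883)
[[436.0, 9.0], [478.0, -75.0], [487.0, -71.0], [493.0, -85.0], [529.0, -68.0], [522.0, -54.0], [529.0, -47.0], [489.0, 35.0]]
widths [59.  59.  59.  59.1 59.1 59.1 59.1 59.1 59.1 59.  59.  59.  59.1 59.
 59. ]
edge slopes deg -4.482122944558093e-05 -0.014944440669382112
origin [484.5 -22.6]
waist [517.4 -90. ]
{'time': 4.233, 'ee_pos': [0.516, -0.085, 0.025], 'eef_rot': [0.532, 0.847, -0.0, 0.0], 'joint_positions': [0.634, 0.394, -0.645, 1.904, 0.29, 0.938, 0.301], 'ft_force': [-3.502, -1.209, 5.854], 'torque': [-0.267, 0.566, 0.055], 'width': 0.04}
[[536.0, -80.0], [524.0, -49.0], [532.0, -46.0], [486.0, 45.0], [433.0, 21.0], [478.0, -71.0], [488.0, -69.0], [504.0, -95.0]]
widths [58.1 60.1 60.4 58.7 60.1 59.1 60.5 59.5 59.8 59.4 59.5 59.8 59.9 60.2
 59. ]
edge slopes deg -0.09955069683687942 0.13449523469166544
origin [480.5  -9.4]
waist [513.5 -76.8]
{'time': 4.283, 'ee_pos': [0.516, -0.085, 0.025], 'eef_rot': [0.532, 0.847, -0.0, 0.0], 'joint_positions': [0.634, 0.394, -0.645, 1.904, 0.29, 0.938, 0.301], 'ft_force': [-3.095, -1.164, 5.742], 'torque': [-0.247, 0.483, 0.072], 'width': 0.04}
```

View pics/w3.png

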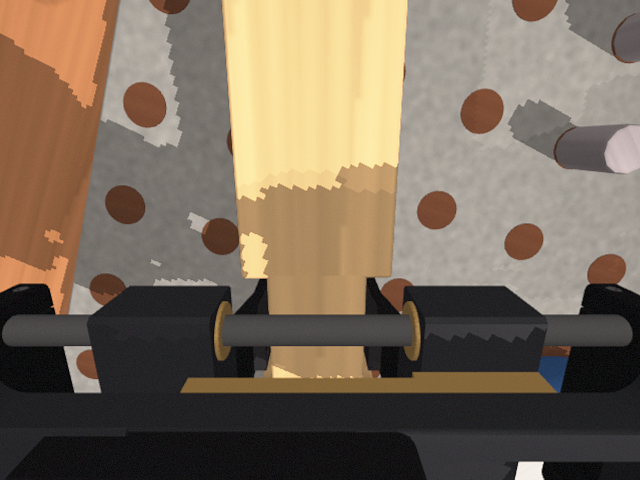

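The wrist view shows the waist between both fingers (about (270–365, 280–370)), blank square in the grip, dog 1 at (625,150). Slide to a pre-pose 10 mm short in x and 15 mm in y, turned square.

```bash
python3 -m crank '{"steps":[[[0,0,0.05],[0,0,0]],[[0.17,0.32,0],[0,0,-0.5]],[[0.17,0.32,0],[0,0,-0.5]],[[0.17,0.32,0],[0,0,-0.5]],[[0.17,0.32,0],[0,0,-0.5]],[[0.17,0.32,0],[0,0,-0.5]],[[0.17,0.32,0],[0,0,-0.5]],[[0.17,0.32,0],[0,0,-0.5]],[[0.17,0.32,0],[0,0,-0.5]],[[0,0,0],[0,0,0]]]}'
python3 -m crank '{"steps":[[[0,0,0],[0,0,0]],[[0,0,0],[0,0,0]]]}'
python3 snap.py wrist w4; python3 meas.py w4;  python3 snap.py side s4; python3 meas.py s4;python3 snap.py scene c4;python3 meas.py c4
```

```text
time: 5.12
ee_pos: [0.5502, -0.0181, 0.026]
eef_rot: [0.671, 0.742, 0.001, -0.0]
ft_force: [-0.1, 0.8, -2.4]
width: 0.0397
grip_force: 35.0
time: 5.28
ee_pos: [0.5494, -0.021, 0.0259]
eef_rot: [0.67, 0.742, -0.0, -0.0]
ft_force: [0.3, -0.9, -2.9]
width: 0.0395
grip_force: 35.0
{'time': 5.333, 'ee_pos': [0.549, -0.021, 0.026], 'eef_rot': [0.671, 0.742, -0.0, -0.0], 'joint_positions': [0.453, 0.435, -0.59, 1.835, 0.291, 0.959, -0.162], 'ft_force': [0.198, -1.488, -3.573], 'torque': [-0.149, -0.092, -0.017], 'width': 0.04}
dog [5.88975e+02 8.43130e+01 1.00610e+01 4.80000e-02 1.51972e+02 4.50551e+02
 7.27480e+01]
dog [5.94359e+02 3.56840e+01 9.96800e+00 4.80000e-02 1.84687e+02 4.38568e+02
 2.01207e+02]
top 0.063 ((541.8123168945312, 42.51084899902344), (59.31853485107422, 111.06263732910156), 6.094653129577637)
[[507.0, 95.0], [517.0, 1.0], [527.0, 1.0], [528.0, -15.0], [568.0, -11.0], [565.0, 5.0], [575.0, 10.0], [567.0, 85.0], [548.0, 75.0], [539.0, 80.0], [532.0, 97.0]]
widths [28.2 59.1 59.2 59.3 59.2 59.3 59.3 59.3 59.3 59.3 59.3 59.3 59.3 59.3
 59.3]
edge slopes deg -7.488244290867
[... 1180 characters left out ...]
.835, 0.291, 0.959, -0.163], 'ft_force': [0.151, -0.409, -2.737], 'torque': [-0.147, -0.149, 0.004], 'width': 0.04}
top 0.0633 ((550.44287109375, 16.183582305908203), (68.80046081542969, 55.30140686035156), 1.3163857460021973)
[[526.0, -12.0], [539.0, -3.0], [552.0, -2.0], [554.0, 8.0], [580.0, 28.0], [581.0, 45.0], [516.0, 41.0], [519.0, 5.0], [531.0, 1.0]]Traceback (most recent call last):
  File "meas.py", line 22, in <module>
    m=(t<e-k+3)&(t>e-k-3);ax.append((e-k,s[m].max(),s[m].min()))
                                         ~~~~~~~~^^
    return umr_maximum(a, axis, None, out, keepdims, initial, where)
ValueError: zero-size array to reduction operation maximum which has no identity
```

View pics/w4.png

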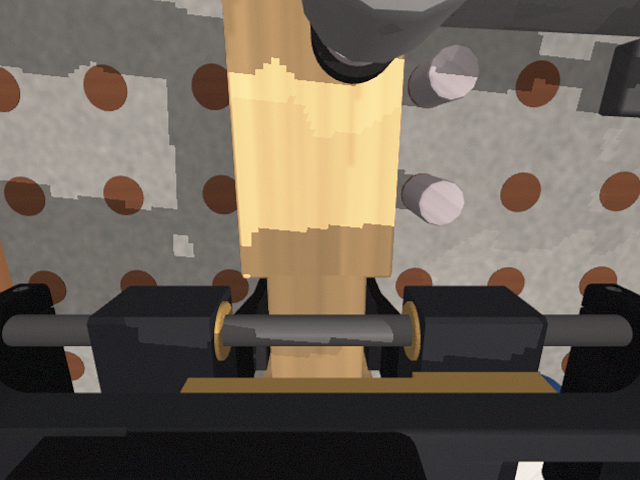

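The wrist view shows the blank square (sides at columns ~235 and ~398), 11–12 mm from dogs 1, 2 at (440,200), (453,73), foot above it at (345,50). Gap in y ≈ 14 mm. Advance most of it, then creep until contact.

```bash
python3 -m crank '{"steps":[[[0.08,0.13,0],[0,0,0]],[[0.08,0.13,0],[0,0,0]],[[0.08,0.13,0],[0,0,0]],[[0.08,0.13,-0.02],[0,0,0]],[[0,0,0],[0,0,0]],[[0,0,0],[0,0,0]]]}'
python3 -m crank '{"steps":[[[0.04,0.005,0],[0,0,0]],[[0.04,0.005,0],[0,0,0]],[[0,0,0],[0,0,0]]]}'
python3 -m crank '{"steps":[[[0.04,0.005,0],[0,0,0]],[[0,0,0],[0,0,0]]]}'
python3 snap.py wrist w5; python3 meas.py w5
```

```text
time: 5.93
ee_pos: [0.558, -0.0069, 0.0257]
eef_rot: [0.67, 0.742, 0.0, -0.0]
ft_force: [0.3, -0.4, -4.6]
width: 0.0398
grip_force: 35.0
time: 6.18
ee_pos: [0.5601, -0.0073, 0.0259]
eef_rot: [0.671, 0.742, 0.0, 0.0]
ft_force: [0.3, -0.0, -3.1]
width: 0.0396
grip_force: 35.0
time: 6.35
ee_pos: [0.5605, -0.0072, 0.0257]
eef_rot: [0.671, 0.742, -0.0, -0.0]
ft_force: [-2.2, -0.7, -2.4]
width: 0.0397
grip_force: 35.0
{'time': 6.4, 'ee_pos': [0.561, -0.007, 0.026], 'eef_rot': [0.671, 0.742, -0.0, -0.0], 'joint_positions': [0.422, 0.456, -0.589, 1.807, 0.302, 0.969, -0.193], 'ft_force': [-2.089, -1.843, -3.505], 'torque': [-0.297, 0.346, 0.195], 'width': 0.04}
dog [5.90470e+02 8.35620e+01 9.49800e+00 4.80000e-02 1.70562e+02 4.19418e+02
 1.12279e+02]
dog [5.94723e+02 3.60580e+01 9.91400e+00 4.80000e-02 1.62616e+02 4.10581e+02
 2.29815e+02]
dog [ 5.31229e+02 -1.51000e-01  3.80800e+00  5.20000e-02  2.98200e+01
  2.56180e+02  2.93450e+02]
dog [5.84532e+02 4.03800e+00 3.96300e+00 5.20000e-02 2.41520e+01 3.72910e+02
 2.94669e+02]
top 0.0628 ((554.359130859375, 42.67163848876953), (59.19047927856445, 83.51710510253906), 6.112930774688721)
[[579.0, 87.0], [552.0, 74.0], [521.0, 78.0], [528.0, 15.0], [538.0, 14.0], [539.0, -1.0], [579.0, 3.0], [577.0, 19.0], [586.0, 21.0]]Traceback (most recent call last):
  File "meas.py", line 22, in <module>
    m=(t<e-k+3)&(t>e-k-3);ax.append((e-k,s[m].max(),s[m].min()))
                                         ~~~~~~~~^^
    return umr_maximum(a, axis, None, out, keepdims, initial, where)
ValueError: zero-size array to reduction operation maximum which has no identity
```

```bash
python3 -m crank '{"steps":[[[0.02,0.04,0],[0,0,0]],[[0.0,0.04,0],[0,0,0]],[[0,0,0],[0,0,0]]]}'
python3 -m crank '{"steps":[[[-0.005,0.04,0],[0,0,0]],[[0,0,0],[0,0,0]]]}'
python3 -m crank '{"steps":[[[-0.005,0.04,0],[0,0,0]],[[0,0,0],[0,0,0]]]}'
python3 snap.py wrist w6
```

```text
time: 6.65
ee_pos: [0.5605, -0.0058, 0.0255]
eef_rot: [0.671, 0.742, -0.001, -0.0]
ft_force: [-4.0, -4.4, -1.5]
width: 0.0393
grip_force: 35.0
time: 6.82
ee_pos: [0.5604, -0.0049, 0.0255]
eef_rot: [0.671, 0.742, -0.001, -0.0]
ft_force: [-4.0, -3.3, -1.8]
width: 0.0396
grip_force: 35.0
time: 6.98
ee_pos: [0.5603, -0.0039, 0.0255]
eef_rot: [0.671, 0.742, -0.001, -0.0]
ft_force: [-3.8, -4.2, -2.0]
width: 0.0396
grip_force: 35.0
{'time': 7.033, 'ee_pos': [0.56, -0.004, 0.025], 'eef_rot': [0.671, 0.742, -0.001, -0.0], 'joint_positions': [0.416, 0.457, -0.59, 1.807, 0.303, 0.971, -0.2], 'ft_force': [-4.435, -3.219, -2.02], 'torque': [-0.74, 0.863, 0.317], 'width': 0.04}
```

```bash
python3 -m crank '{"steps":[[[-0.005,0.04,0],[0,0,0]],[[0,0,0],[0,0,0]]]}'
python3 -m crank '{"steps":[[[-0.005,0.04,0],[0,0,0]],[[0,0,0],[0,0,0]]]}'
python3 snap.py wrist w7; python3 meas.py w7 2>/dev/null
```

```text
time: 7.2
ee_pos: [0.5601, -0.0029, 0.0255]
eef_rot: [0.671, 0.742, -0.001, -0.0]
ft_force: [-4.4, -3.2, -1.9]
width: 0.0397
grip_force: 35.0
time: 7.37
ee_pos: [0.5601, -0.0025, 0.0255]
eef_rot: [0.671, 0.741, -0.001, 0.0]
ft_force: [-4.2, -5.3, -1.1]
width: 0.0398
grip_force: 35.0
{'time': 7.417, 'ee_pos': [0.56, -0.002, 0.026], 'eef_rot': [0.671, 0.741, -0.001, 0.0], 'joint_positions': [0.413, 0.457, -0.59, 1.808, 0.304, 0.97, -0.204], 'ft_force': [-3.653, -5.435, -1.551], 'torque': [-1.035, 0.809, 0.352], 'width': 0.039}
dog [5.93457e+02 8.36610e+01 5.88400e+00 4.80000e-02 1.79784e+02 4.27698e+02
 1.25962e+02]
dog [5.86335e+02 7.75100e+01 2.98300e+00 4.70000e-02 1.52000e+02 4.03049e+02
 1.40508e+02]
dog [5.94639e+02 3.60610e+01 9.92400e+00 4.80000e-02 1.53748e+02 4.09603e+02
 2.40422e+02]
dog [5.32043e+02 3.53500e+00 4.34600e+00 5.20000e-02 2.84680e+01 2.58936e+02
 2.94749e+02]
dog [5.84927e+02 8.65400e+00 4.47700e+00 5.20000e-02 2.67610e+01 3.73674e+02
 2.94837e+02]
top 0.0626 ((554.1014404296875, 45.950618743896484), (59.11534881591797, 80.2804946899414), 6.149509906768799)
[[521.0, 83.0], [527.0, 20.0], [537.0, 19.0], [539.0, 4.0], [578.0, 8.0], [576.0, 23.0], [586.0, 26.0], [579.0, 80.0], [573.0, 83.0], [557.0, 72.0], [540.0, 71.0]]
```

```bash
python3 -m crank '{"steps":[[[0.02,0.06,0],[0,0,0]],[[0,0,0],[0,0,0]],[[0,0,0],[0,0,0]]]}'
python3 -m crank '{"steps":[[[0.02,0.06,0],[0,0,0]],[[0,0,0],[0,0,0]],[[0,0,0],[0,0,0]]]}'
python3 snap.py wrist w8; python3 meas.py w8 2>/dev/null; python3 snap.py side s8;python3 snap.py scene c8
python3 - <<'E'
from h import *
a=load("side0") ; ims=[load("s8")["pixels"][220:400,200:440],load("c8")["pixels"][170:350,220:460]]
cv2.imwrite("pics/cr8.png",np.hstack([cv2.resize(i,None,fx=1.66,fy=1.66,interpolation=cv2.INTER_CUBIC) for i in ims]))
E
```

```text
time: 7.67
ee_pos: [0.5602, -0.0024, 0.0254]
eef_rot: [0.671, 0.741, -0.002, 0.0]
ft_force: [-7.5, -9.0, 1.4]
width: 0.0395
grip_force: 35.3
time: 7.92
ee_pos: [0.5602, -0.0024, 0.0254]
eef_rot: [0.672, 0.741, -0.003, 0.0]
ft_force: [-10.5, -13.2, 3.9]
width: 0.0395
grip_force: 35.4
{'time': 7.967, 'ee_pos': [0.56, -0.002, 0.025], 'eef_rot': [0.672, 0.741, -0.003, 0.0], 'joint_positions': [0.409, 0.458, -0.588, 1.805, 0.307, 0.974, -0.21], 'ft_force': [-10.208, -14.042, 4.233], 'torque': [-2.795, 1.818, 0.687], 'width': 0.04}
dog [5.91267e+02 8.37710e+01 7.96600e+00 4.80000e-02 1.95219e+02 4.19653e+02
 1.29446e+02]
dog [5.94954e+02 3.61790e+01 9.92400e+00 4.80000e-02 1.51047e+02 4.09295e+02
 2.40705e+02]
dog [5.32124e+02 3.29600e+00 4.26600e+00 5.10000e-02 2.72990e+01 2.58799e+02
 2.94385e+02]
dog [5.85025e+02 8.56700e+00 4.51200e+00 5.20000e-02 2.72000e+01 3.73217e+02
 2.95023e+02]
top 0.0626 ((554.3147583007812, 44.89634704589844), (59.11375045776367, 77.7227783203125), 6.183051109313965)
[[521.0, 80.0], [528.0, 20.0], [537.0, 19.0], [539.0, 4.0], [579.0, 8.0], [576.0, 24.0], [586.0, 26.0], [581.0, 75.0], [574.0, 83.0], [545.0, 70.0]]
{'time': 8.017, 'ee_pos': [0.56, -0.002, 0.025], 'eef_rot': [0.672, 0.741, -0.003, 0.0], 'joint_positions': [0.409, 0.458, -0.588, 1.806, 0.307, 0.974, -0.21], 'ft_force': [-10.175, -13.615, 4.951], 'torque': [-2.853, 1.823, 0.699], 'width': 0.04}
{'time': 8.067, 'ee_pos': [0.56, -0.002, 0.025], 'eef_rot': [0.672, 0.741, -0.003, 0.0], 'joint_positions': [0.409, 0.458, -0.588, 1.805, 0.307, 0.974, -0.21], 'ft_force': [-10.239, -12.506, 4.558], 'torque': [-2.827, 1.848, 0.715], 'width': 0.04}
```

View pics/cr8.png

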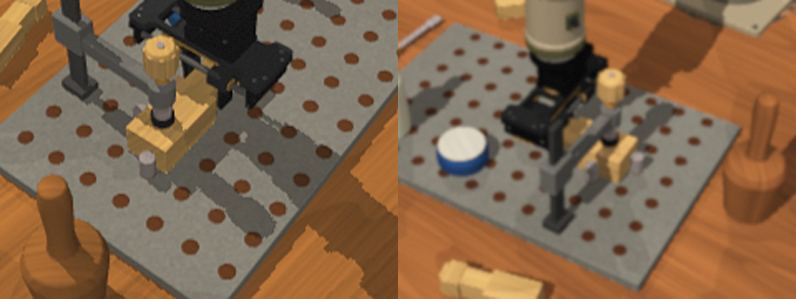

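The crops show the blank under the foot, +y end against dog 3 (left crop (147,160)), side against the others (right crop), clamp foot just above it. Both pushes are firmly stopped (−10, −13 N). Relax the preload, release and rise.

```bash
python3 -m crank '{"steps":[[[-0.04,-0.06,0],[0,0,0]],[[-0.02,-0.03,-0.01],[0,0,0]],[[0,0,0],[0,0,0]]]}'
python3 -m crank '{"steps":[[[0,0,0],[0,0,0]],[[0,0,0],[0,0,0]],[[0,0,0],[0,0,0]],[[0,0,0],[0,0,0]],[[0,0,0],[0,0,0]],[[0,0,0],[0,0,0]]]}' 80
python3 snap.py wrist w9; python3 meas.py w9 2>/dev/null
```

```text
time: 8.32
ee_pos: [0.56, -0.0024, 0.0254]
eef_rot: [0.671, 0.741, -0.001, 0.0]
ft_force: [-3.0, -6.1, -1.1]
width: 0.04
grip_force: 35.0
time: 8.82
ee_pos: [0.5606, 0.0, 0.0257]
eef_rot: [0.671, 0.742, 0.0, 0.0]
ft_force: [0.1, 1.0, 0.0]
width: 0.0717
grip_force: 0.0
{'time': 8.867, 'ee_pos': [0.561, -0.0, 0.026], 'eef_rot': [0.671, 0.742, 0.0, 0.0], 'joint_positions': [0.411, 0.456, -0.592, 1.808, 0.303, 0.968, -0.206], 'ft_force': [-0.278, 0.25, -0.071], 'torque': [0.005, -0.061, 0.034], 'width': 0.075}
dog [5.91419e+02 8.19020e+01 7.59300e+00 4.80000e-02 1.98036e+02 4.15883e+02
 1.38990e+02]
dog [5.94852e+02 3.62100e+01 9.92400e+00 4.80000e-02 1.50588e+02 4.07255e+02
 2.45502e+02]
dog [5.18271e+02 2.80100e+00 6.69800e+00 5.10000e-02 3.05520e+01 2.29327e+02
 2.96679e+02]
dog [6.00115e+02 9.61800e+00 7.47700e+00 5.10000e-02 2.68120e+01 4.02499e+02
 2.98488e+02]
top 0.0626 ((554.0792236328125, 45.485164642333984), (59.08223342895508, 74.92914581298828), 6.182348251342773)
[[521.0, 80.0], [528.0, 19.0], [537.0, 20.0], [539.0, 6.0], [578.0, 10.0], [576.0, 24.0], [586.0, 26.0], [581.0, 70.0], [574.0, 82.0], [557.0, 69.0], [541.0, 68.0]]
```

```bash
python3 -m crank '{"steps":[[[0,0,1],[0,0,0]],[[0,0,1],[0,0,0]],[[0,0,1],[0,0,0]],[[0,0,1],[0,0,0]],[[0,0,1],[0,0,0]],[[0,0,1],[0,0,0]],[[0,0,1],[0,0,0]],[[0,0,1],[0,0,0]],[[0,0,1],[0,0,0]],[[0,0,0],[0,0,0]]]}'
python3 -m crank '{"steps":[[[0,0,0],[0,0,0]],[[0,0,0],[0,0,0]]]}'
cat > knob.py <<'E'
import sys;from h import *
c=load(sys.argv[1]);W=cloud(c);H,S,V=hs(c);z=W[...,2]
k=comp((S>50)&(H>5)&(H<35)&(z>.15)&(abs(W[...,0]-.55)<.06)&(abs(W[...,1]-.09)<.06))
p=W[k];print("knob z max",np.nanpercentile(p[:,2],[2,50,99]).round(4),k.sum())
for h in np.arange(.145,.205,.005):
    m=k&(abs(z-h)<.0025);q=W[m]
    if len(q)>15:
        r=np.hypot(*(q[:,:2]-np.median(p[p[:,2]>.19][:,:2],0)).T) if (p[:,2]>.19).any() else [0];print(h.round(3),len(q),q[:,:2].min(0).round(3),q[:,:2].max(0).round(3),"r95",np.percentile(r,95).round(4))
for h in(.18,.185,.19,.195):
    top=k&(z>h);P=np.argwhere(top)[:,::-1]
    (u,v),rr=cv2.minEnclosingCircle(P.astype(np.float32));print("top z>",h,(ray(c,u,v,h+.004)*1000).round(1),u,v,rr)
E
python3 snap.py wrist w10; python3 knob.py w10;python3 meas.py w10
```

```text
time: 9.7
ee_pos: [0.5624, 0.0003, 0.2557]
eef_rot: [0.671, 0.742, 0.002, 0.003]
ft_force: [0.7, 0.5, 0.5]
width: 0.0801
grip_force: 0.0
time: 9.87
ee_pos: [0.5602, -0.0003, 0.2499]
eef_rot: [0.671, 0.742, -0.0, -0.0]
ft_force: [-0.8, -0.9, -0.5]
width: 0.0804
grip_force: 0.0
{'time': 9.917, 'ee_pos': [0.56, -0.0, 0.249], 'eef_rot': [0.671, 0.742, -0.0, -0.001], 'joint_positions': [0.475, 0.236, -0.65, 1.567, 0.144, 1.388, -0.088], 'ft_force': [-0.739, -0.077, -0.034], 'torque': [0.043, -0.106, 0.009], 'width': 0.08}
knob z max [0.1889 0.1941 0.1962] 2829
0.19 736 [0.53  0.068] [0.569 0.108] r95 0.0192
0.195 2088 [0.533 0.072] [0.565 0.104] r95 0.0156
top z> 0.18 [549.9  88.7 184. ] 315.9263000488281 119.45718383789062 33.59817886352539
top z> 0.185 [550.   88.4 189. ] 315.9263000488281 119.45718383789062 33.59817886352539
top z> 0.19 [549.1  88.3 194. ] 314.5 119.0 33.03417205810547
top z> 0.195 [549.3  87.9 199. ] 314.7091369628906 119.18627166748047 25.86277198791504
dog [5.34323e+02 1.29366e+02 9.48000e+00 4.80000e-02 1.95625e+02 3.04386e+02
 8.23570e+01]
dog [5.90189e+02 8.05780e+01 7.84300e+00 4.80000e-02 1.81185e+02 3.54261e+02
 1.41500e+02]
dog [5.94580e+02 3.58040e+01 9.66300e+00 4.80000e-02 1.92715e+02 3.53394e+02
 1.84072e+02]
top 0.0625 ((557.61376953125, 9.409278869628906), (59.630088806152344, 165.99664306640625), 6.211403846740723)
[[519.0, 89.0], [527.0, 19.0], [538.0, 15.0], [541.0, -68.0], [548.0, -68.0], [550.0, -75.0], [582.0, -71.0], [583.0, -64.0], [591.0, -62.0], [578.0, -8.0], [576.0, 23.0], [585.0, 25.0], [579.0, 81.0], [550.0, 63.0], [525.0, 73.0]]
widths [ 3.  58.5 58.8 59.1 59.2 58.6 58.9 59.2 59.5 59.6 58.  39.5 39.6 38.9
 39. ]
edge slopes deg -6.073138179013271 -7.454086068576607
origin [554.   42.2]
waist [562.1 -32.3]
```

View pics/w10.png

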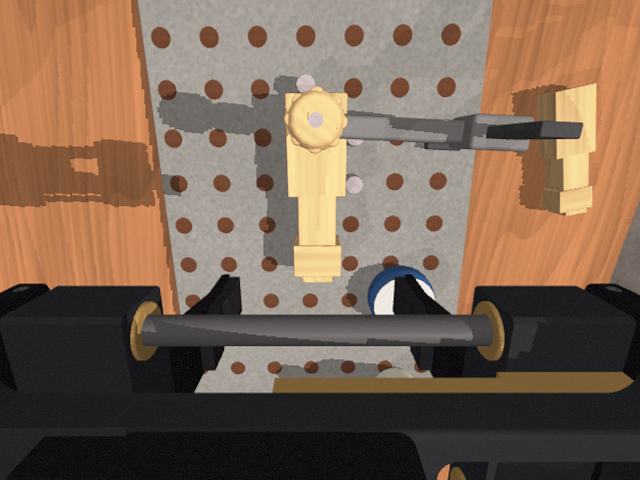

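The wrist view shows the blank seated against dogs (305,82), (355,140), (355,184), knob at (315,119) above it, clamp rail at (560,130). Now turn the wrist +140° while moving over the knob, to have the full clockwise range; and get the knob's profile.

```bash
python3 -m crank '{"steps":[[[-0.015,0.125,0],[0,0,1]],[[-0.015,0.125,0],[0,0,1]],[[-0.015,0.125,0],[0,0,1]],[[-0.015,0.125,0],[0,0,1]],[[-0.015,0.125,0],[0,0,1]],[[-0.015,0.125,0],[0,0,1]],[[-0.015,0.125,0],[0,0,1]],[[-0.015,0.125,0],[0,0,1]],[[-0.015,0.125,0],[0,0,1]],[[-0.015,0.125,0],[0,0,1]]]}'
python3 -m crank '{"steps":[[[-0.015,0.125,0],[0,0,1]],[[-0.015,0.125,0],[0,0,1]],[[-0.015,0.125,0],[0,0,1]],[[-0.015,0.125,0],[0,0,1]],[[-0.015,0.125,0],[0,0,1]],[[-0.015,0.125,0],[0,0,1]],[[-0.015,0.125,0],[0,0,1]],[[-0.015,0.125,0],[0,0,1]],[[-0.015,0.125,0],[0,0,1]],[[-0.015,0.125,0],[0,0,1]]]}'
python3 - <<'E'
from h import *;from bench import monitor
print(np.round(monitor.read_state()["joint_positions"],3))
for n in("side0","scene0"):
    c=load(n);W=cloud(c);H,S,V=hs(c);z=W[...,2]
    k=(S>50)&(H>5)&(H<35)&(z>.12)&(abs(W[...,0]-.551)<.035)&(abs(W[...,1]-.09)<.035)
    for v in np.unique(np.argwhere(k)[:,0]):
        u=np.argwhere(k[v])[:,0]; q=W[v,int(np.median(u))]; 
        # height of the axis point on this row: intersect ray with vertical plane through axis facing camera
        o=c["T"][:3,3];d=ray(c,u.mean(),v,0)-o;n2=d[:2]/np.linalg.norm(d[:2]);t=((np.array([.551,.0905])-o[:2])@n2)/(d[:2]@n2)
        print(v,"w",round((np.ptp(u)+1)/f(c)*c["z_map"][v,int(np.median(u))]*1000,1),"z",round(q[2],4),"axis z",round((o+d*t)[2],4))
E
```

```text
time: 10.75
ee_pos: [0.5561, 0.0311, 0.2493]
eef_rot: [0.292, 0.956, -0.0, -0.001]
ft_force: [0.4, -0.3, -0.8]
width: 0.0798
grip_force: 0.0
time: 11.58
ee_pos: [0.5524, 0.0623, 0.2493]
eef_rot: [-0.139, 0.99, 0.0, -0.001]
ft_force: [-0.6, 0.4, 0.2]
width: 0.0801
grip_force: 0.0
[ 0.569  0.283 -0.91   1.568  0.225  1.403  1.49 ]
242 w 10.8 z 0.1939 axis z 0.2092
243 w 23.4 z 0.1924 axis z 0.2066
244 w 28.6 z 0.1953 axis z 0.2041
245 w 30.3 z 0.1956 axis z 0.2015
246 w 32.1 z 0.1961 axis z 0.1988
247 w 33.9 z 0.1946 axis z 0.1962
248 w 37.3 z 0.1952 axis z 0.1935
249 w 39.0 z 0.1951 axis z 0.1909
250 w 39.0 z 0.1946 axis z 0.1883
251 w 39.0 z 0.194 axis z 0.1856
252 w 38.9 z 0.194 axis z 0.1829
253 w 38.8 z 0.1942 axis z 0.1802
254 w 38.8 z 0.1931 axis z 0.1775
255 w 38.7 z 0.1938 axis z 0.1748
256 w 38.8 z 0.1916 axis z 0.1721
257 w 38.8 z 0.1899 axis z 0.1694
258 w 38.7 z 0.1906 axis z 0.1666
259 w 38.9 z 0.185 axis z 0.1639
260 w 39.0 z 0.1823 axis z 0.1611
261 w 37.3 z 0.1795 axis z 0.1584
262 w 35.5 z 0.1796 axis z 0.1556
263 w 32.1 z 0.1754 axis z 0.1528
264 w 32.2 z 0.1706 axis
[... 545 characters left out ...]
1 w 39.1 z 0.1905 axis z 0.1766
222 w 39.3 z 0.1853 axis z 0.1735
223 w 39.2 z 0.1862 axis z 0.1704
224 w 39.2 z 0.1841 axis z 0.1673
225 w 39.4 z 0.179 axis z 0.1642
226 w 37.0 z 0.1783 axis z 0.161
227 w 37.2 z 0.1713 axis z 0.1579
228 w 35.0 z 0.1685 axis z 0.1548
229 w 32.6 z 0.1673 axis z 0.1517
230 w 25.8 z 0.1612 axis z 0.1485
231 w 21.1 z 0.1577 axis z 0.1453
232 w 23.4 z 0.1584 axis z 0.142
233 w 26.0 z 0.1468 axis z 0.1388
234 w 23.7 z 0.1441 axis z 0.1356
235 w 21.4 z 0.1392 axis z 0.1323
236 w 2.4 z 0.1334 axis z 0.1287
237 w 2.4 z 0.1275 axis z 0.1254
238 w 2.4 z 0.1272 axis z 0.1222
239 w 2.4 z 0.1296 axis z 0.1189
240 w 2.4 z 0.1277 axis z 0.1156
241 w 2.4 z 0.13 axis z 0.1123
```

```bash
python3 -m crank '{"steps":[[[-0.015,0.125,0],[0,0,1]],[[-0.015,0.125,0],[0,0,1]],[[-0.015,0.125,0],[0,0,1]],[[-0.015,0.125,0],[0,0,1]],[[-0.015,0.125,0],[0,0,1]],[[-0.015,0.125,0],[0,0,1]],[[-0.015,0.125,0],[0,0,1]],[[-0.015,0.125,0],[0,0,1]],[[0,0,0],[0,0,1]],[[0,0,0],[0,0,0]]]}'
python3 -m crank '{"steps":[[[0,0,0],[0,0,0]],[[0,0,0],[0,0,0]]]}'
python3 snap.py wrist w11; python3 knob.py w11
```

```text
time: 12.42
ee_pos: [0.5494, 0.0873, 0.2494]
eef_rot: [-0.508, 0.862, 0.001, -0.001]
ft_force: [0.1, -1.1, 1.0]
width: 0.0804
grip_force: 0.0
time: 12.58
ee_pos: [0.5497, 0.087, 0.25]
eef_rot: [-0.504, 0.864, 0.0, -0.0]
ft_force: [-0.4, 0.5, 0.6]
width: 0.0803
grip_force: 0.0
{'time': 12.633, 'ee_pos': [0.55, 0.087, 0.25], 'eef_rot': [-0.505, 0.863, 0.0, -0.0], 'joint_positions': [0.619, 0.326, -1.045, 1.562, 0.284, 1.419, 2.182], 'ft_force': [-0.632, -0.63, -0.51], 'torque': [0.164, -0.08, 0.044], 'width': 0.08}
knob z max [0.3439 0.3479 0.3531] 5213
top z> 0.18 [560.7 215.9 184. ] 383.0 393.0 189.00010681152344
top z> 0.185 [559.6 211.6 189. ] 383.0 393.0 189.00010681152344
top z> 0.19 [558.5 207.3 194. ] 383.0 393.0 189.00010681152344
top z> 0.195 [557.5 203.  199. ] 383.0 393.0 189.00010681152344
```

```bash
python3 -m crank '{"steps":[[[0.02,0.02,-0.7],[0,0,0]],[[0,0.02,-0.7],[0,0,0]],[[0,0.02,-0.7],[0,0,0]],[[0,0.02,-0.7],[0,0,0]],[[0,0,-0.7],[0,0,0]],[[0,0,-0.18],[0,0,0]],[[0,0,0],[0,0,0]],[[0,0,0],[0,0,0]]]}'
python3 -m crank '{"steps":[[[0,0,0],[0,0,0]],[[0,0,0],[0,0,0]],[[0,0,0],[0,0,0]],[[0,0,0],[0,0,0]],[[0,0,0],[0,0,0]],[[0,0,0],[0,0,0]],[[0,0,0],[0,0,0]],[[0,0,0],[0,0,0]],[[0,0,0],[0,0,0]],[[0,0,0],[0,0,0]]]}' 30 50
cat > st.py <<'E'
from bench import monitor;import numpy as np
s=monitor.read_state();q=s["eef_rot"]
print("t",round(s["time"],2),"yaw",round(np.degrees(2*np.arctan2(q[1],q[0])),2),"pos",(np.array(s["ee_pos"])*1000).round(2),"F",np.round(s["ft_force"],2),"M",np.round(s["torque"],3),"j7",round(s["joint_positions"][6],3))
E
python3 st.py
```

```text
time: 13.3
ee_pos: [0.5506, 0.0894, 0.1592]
eef_rot: [-0.505, 0.863, 0.0, 0.0]
ft_force: [0.6, -0.1, 0.3]
width: 0.0802
grip_force: 0.0
time: 14.13
ee_pos: [0.5506, 0.0891, 0.1586]
eef_rot: [-0.506, 0.863, -0.0, 0.0]
ft_force: [1.7, -0.7, 0.1]
width: 0.0391
grip_force: 50.0
t 14.13 yaw 240.75 pos [550.62  89.15 158.63] F [ 1.66 -0.7   0.13] M [-0.028 -0.447  0.023] j7 2.127
```

```bash
python3 -m crank '{"steps":[[[0,0,-0.005],[0,0,-1]],[[0,0,-0.006],[0,0,-1]],[[0,0,-0.005],[0,0,-1]],[[0,0,-0.006],[0,0,-1]]]}' >/dev/null; python3 st.py
python3 -m crank '{"steps":[[[0,0,-0.005],[0,0,-1]],[[0,0,-0.006],[0,0,-1]]]}' >/dev/null; python3 st.py
python3 -m crank '{"steps":[[[0,0,-0.005],[0,0,-1]],[[0,0,-0.006],[0,0,-1]]]}' >/dev/null; python3 st.py
python3 -m crank '{"steps":[[[0,0,-0.005],[0,0,-1]],[[0,0,-0.006],[0,0,-1]]]}' >/dev/null; python3 st.py
```

```text
t 14.47 yaw 220.49 pos [550.82  89.01 158.1 ] F [ 2.87 -0.67 -0.33] M [-0.008 -0.635  0.012] j7 1.799
t 14.63 yaw 210.48 pos [550.85  88.91 157.82] F [ 2.61 -0.89 -0.84] M [-0.081 -0.735  0.076] j7 1.636
t 14.8 yaw 200.48 pos [550.91  88.84 157.55] F [ 3.   -1.89 -0.25] M [-0.204 -0.801  0.028] j7 1.472
t 14.97 yaw 190.47 pos [550.98  88.68 157.27] F [ 2.73 -1.82 -1.16] M [-0.247 -0.811  0.051] j7 1.307
```

```bash
python3 -m crank '{"steps":[[[0.02,-0.015,-0.005],[0,0,-1]],[[0,0,-0.006],[0,0,-1]]]}' >/dev/null; python3 st.py
python3 -m crank '{"steps":[[[0,0,-0.005],[0,0,-1]],[[0,0,-0.006],[0,0,-1]]]}' >/dev/null; python3 st.py
python3 -m crank '{"steps":[[[0,0,-0.005],[0,0,-1]],[[0,0,-0.006],[0,0,-1]]]}' >/dev/null; python3 st.py
python3 -m crank '{"steps":[[[0,0,-0.005],[0,0,-1]],[[0,0,-0.006],[0,0,-1]]]}' >/dev/null; python3 st.py
```

```text
t 15.13 yaw 180.49 pos [551.02  88.57 156.93] F [ 1.15 -2.19 -0.57] M [-0.179 -0.346 -0.021] j7 1.143
t 15.3 yaw 170.48 pos [551.    88.44 156.64] F [ 0.83 -1.54  0.36] M [-0.274 -0.314  0.069] j7 0.977
t 15.47 yaw 160.48 pos [550.98  88.31 156.35] F [ 1.4  -1.68  1.12] M [-0.391 -0.279  0.044] j7 0.811
t 15.63 yaw 150.48 pos [550.95  88.21 156.07] F [ 0.09 -2.77  0.83] M [-0.438 -0.261  0.058] j7 0.644
```

```bash
python3 -m crank '{"steps":[[[0,-0.02,-0.005],[0,0,-1]],[[0,0,-0.006],[0,0,-1]]]}' >/dev/null; python3 st.py
python3 -m crank '{"steps":[[[0,0,-0.005],[0,0,-1]],[[0,0,-0.006],[0,0,-1]]]}' >/dev/null; python3 st.py
python3 -m crank '{"steps":[[[0,0,-0.005],[0,0,-1]],[[0,0,-0.006],[0,0,-1]]]}' >/dev/null; python3 st.py
python3 -m crank '{"steps":[[[0,0,-0.005],[0,0,-1]],[[0,0,-0.006],[0,0,-1]]]}' >/dev/null; python3 st.py
```

```text
t 15.8 yaw 140.5 pos [550.89  88.07 155.81] F [-0.46 -0.69  0.33] M [-0.246 -0.201  0.029] j7 0.478
t 15.97 yaw 130.49 pos [550.81  88.01 155.5 ] F [-1.02 -1.81  1.53] M [-0.372 -0.052  0.097] j7 0.311
t 16.13 yaw 120.49 pos [550.72  87.96 155.22] F [-0.85 -2.24  1.05] M [-0.42  -0.059  0.044] j7 0.143
t 16.3 yaw 110.49 pos [550.61  87.86 154.91] F [-2.05 -2.93  1.45] M [-0.501  0.059  0.031] j7 -0.024
```

```bash
python3 -m crank '{"steps":[[[-0.02,-0.02,-0.002],[0,0,-1]],[[0,0,-0.005],[0,0,-1]]]}' >/dev/null; python3 st.py
python3 -m crank '{"steps":[[[0,0,-0.005],[0,0,-1]],[[0,0,-0.005],[0,0,-1]]]}' >/dev/null; python3 st.py
python3 -m crank '{"steps":[[[0,0,-0.005],[0,0,-1]],[[0,0,-0.005],[0,0,-1]]]}' >/dev/null; python3 st.py
python3 -m crank '{"steps":[[[0,0,-0.005],[0,0,-1]],[[0,0,-0.006],[0,0,-1]]]}' >/dev/null; python3 st.py
```

```text
t 16.47 yaw 100.51 pos [550.47  87.81 154.75] F [ 2.27 -0.81 -0.37] M [-0.07  -0.465  0.024] j7 -0.191
t 16.63 yaw 90.51 pos [550.39  87.78 154.65] F [-0.7  -0.55  1.51] M [-0.264 -0.039  0.099] j7 -0.36
t 16.8 yaw 80.52 pos [550.27  87.81 154.61] F [-2.01 -0.56  4.74] M [-0.348  0.337  0.124] j7 -0.528
t 16.97 yaw 70.52 pos [550.23  87.83 154.59] F [-3.75 -2.12  7.96] M [-0.389  0.677  0.212] j7 -0.697
```

Bite: the height stops and the moment starts climbing at yaw ≈ 97°. Target yaw ≈ 7°, no more sinking; first take back the 8 N push.

```bash
python3 -m crank '{"steps":[[[-0.02,-0.01,0.017],[0,0,-1]],[[0,0,0.016],[0,0,-1]]]}' >/dev/null; python3 st.py
python3 -m crank '{"steps":[[[0,0,0],[0,0,-1]],[[0,0,0],[0,0,-1]]]}' >/dev/null; python3 st.py
python3 -m crank '{"steps":[[[0,0,0],[0,0,-1]],[[0,0,0],[0,0,-1]]]}' >/dev/null; python3 st.py
```

```text
t 17.13 yaw 60.53 pos [550.02  87.82 154.7 ] F [ 3.3  -0.28 -5.7 ] M [ 0.031 -0.907  0.113] j7 -0.865
t 17.3 yaw 50.54 pos [549.94  87.91 154.62] F [ 2.7   0.55 -3.26] M [ 0.021 -0.505  0.167] j7 -1.034
t 17.47 yaw 40.55 pos [549.83  87.96 154.59] F [ 1.43 -0.95 -1.75] M [ 0.071 -0.422  0.228] j7 -1.204
```

```bash
python3 -m crank '{"steps":[[[0.01,0,-0.004],[0,0,-1]],[[0,0,-0.002],[0,0,-1]],[[0,0,0],[0,0,-1]],[[0,0,0],[0,0,-1]]]}' >/dev/null; python3 st.py
python3 -m crank '{"steps":[[[0,0,0],[0,0,-1]],[[0,0,0],[0,0,-1]],[[0,0,0],[0,0,-1]]]}' >/dev/null; python3 st.py
python3 -m crank '{"steps":[[[0,0,0],[0,0,0]],[[0,0,0],[0,0,0]]]}'; python3 st.py
```

```text
t 17.8 yaw 20.57 pos [549.78  88.21 154.57] F [-1.11  0.97 -0.71] M [0.161 0.104 0.348] j7 -1.543
t 18.05 yaw 5.58 pos [549.77  88.32 154.56] F [-0.4   0.69 -0.98] M [0.175 0.13  0.389] j7 -1.797
time: 18.22
ee_pos: [0.5497, 0.0883, 0.1545]
eef_rot: [0.999, 0.052, -0.0, -0.0]
ft_force: [-1.3, 3.5, -0.9]
width: 0.0389
grip_force: 50.0
t 18.22 yaw 5.95 pos [549.74  88.35 154.54] F [-1.31  3.47 -0.92] M [ 0.546  0.314 -0.029] j7 -1.791
```

Run:
```python
import numpy as np
from scipy.optimize import least_squares as L
d=np.array([(150.5,.83,.058),(140.5,.33,.029),(130.5,1.53,.097),(120.5,1.05,.044),(110.5,1.45,.031),(100.5,-.37,.024),(90.5,1.51,.099),(80.5,4.74,.124),(70.5,7.96,.212),(60.5,-5.7,.113),(50.5,-3.26,.167),(40.5,-1.75,.228),(20.6,-.71,.348),(5.6,-.98,.389)])
for s in(85,95,105):
    g=lambda p:p[0]+np.maximum(0,p[1]*(p[2]-d[:,0])+p[3]*d[:,1]*(d[:,0]<p[2]))-d[:,2]
    r=L(g,[.05,.004,s,.008]);print(r.x.round(4),(r.cost).round(6))
```

```text
[5.46000e-02 4.40000e-03 8.58485e+01 1.07000e-02] 0.003266
[4.72000e-02 4.00000e-03 9.20373e+01 1.02000e-02] 0.002848
[4.72000e-02 4.00000e-03 9.20373e+01 1.02000e-02] 0.002848
```

Bite fitted at 92–97°, so about 86–91° past it. Release and rise, then cross-check by the arm's spring-up (55 N / 34 N/mm ≈ 1.6 mm) in the fixed cameras.

```bash
python3 -m crank '{"steps":[[[0,0,0],[0,0,0]],[[0,0,0],[0,0,0]],[[0,0,0],[0,0,0]],[[0,0,0],[0,0,0]],[[0,0,0],[0,0,0]],[[0,0,0],[0,0,0]],[[0,0,0],[0,0,0]],[[0,0,0],[0,0,0]]]}' 80
python3 -m crank '{"steps":[[[0,0,0.5],[0,0,0]],[[0,0,1],[0,0,0]],[[0,0,1],[0,0,0]],[[0,0,1],[0,0,0]],[[0,0,1],[0,0,0]],[[0,-0.5,1],[0,0,0]],[[0,-1,0.5],[0,0,0]],[[0,-1,0],[0,0,0]],[[0,-1,0],[0,0,0]],[[0,-1,0],[0,0,0]]]}'
python3 -m crank '{"steps":[[[0,-1,0],[0,0,0]],[[0,-1,0],[0,0,0]],[[0,-1,0],[0,0,0]],[[0,-1,0],[0,0,0]],[[0,-1,0],[0,0,0]],[[0,-0.5,0],[0,0,0]],[[0,0,0],[0,0,0]],[[0,0,0],[0,0,0]]]}'
python3 snap.py side s12;python3 snap.py scene c12
python3 - <<'E'
from h import *
from meas import dogs,blank
import pathlib
for a,b in(("side0","s12"),("scene0","c12")):
    A,B=load(a),load(b);WA,WB=cloud(A),cloud(B);H,S,V=hs(A);H2,S2,V2=hs(B)
    # clamp arm top pixels, grey, z .12-.145 between rail and screw
    def top(W,S):
        m=(S<70)&(W[...,2]>.12)&(W[...,2]<.15)&(np.hypot(W[...,0]-.62,W[...,1]-.098)<.045);return m
    m=top(WA,S)&top(WB,S2);d=(WB-WA)[...,2][m];print(a,"arm px",m.sum(),"rise mm",np.median(d)*1000,(d.mean()*1000).round(2))
    g=lambda c:cv2.GaussianBlur(cv2.cvtColor(c["pixels"],cv2.COLOR_BGR2GRAY),(3,3),0).astype(np.float32)
    for nm,p in(("arm/collar",[.57,.093,.13]),("rail(ref)",[.69,.107,.19]),("board(ref)",[.5,-.2,.018])):
        u,v=np.round(proj(A,p)).astype(int);s,rr=cv2.phaseCorrelate(g(A)[v-12:v+12,u-12:u+12],g(B)[v-12:v+12,u-12:u+12],cv2.createHanningWindow((24,24),cv2.CV_32F));print(nm,(u,v),np.round(s,2),round(rr,2))
    P,h=blank(B);print("blank",h.round(4),np.round(cv2.approxPolyDP(P,4,True)[:,0]).tolist())
    print([np.round(o[:3],1).tolist() for o in dogs(B)])
ims=[load("s12")["pixels"][220:400,200:440],load("c12")["pixels"][170:350,220:460]]
cv2.imwrite("pics/cr12.png",np.hstack([cv2.resize(i,None,fx=1.66,fy=1.66,interpolation=cv2.INTER_CUBIC) for i in ims]))
E
```

```text
time: 18.88
ee_pos: [0.5502, 0.0876, 0.1547]
eef_rot: [0.999, 0.05, 0.0, 0.0]
ft_force: [-0.5, 0.3, 0.1]
width: 0.0781
grip_force: 0.0
time: 19.72
ee_pos: [0.5501, -0.0259, 0.3063]
eef_rot: [0.999, 0.05, 0.001, 0.0]
ft_force: [1.0, -0.2, 0.6]
width: 0.0798
grip_force: 0.0
time: 20.38
ee_pos: [0.5502, -0.1619, 0.3051]
eef_rot: [0.999, 0.05, 0.0, -0.0]
ft_force: [-0.3, 0.5, -0.2]
width: 0.08
grip_force: 0.0
{'time': 20.433, 'ee_pos': [0.55, -0.161, 0.305], 'eef_rot': [0.999, 0.051, 0.0, -0.0], 'joint_positions': [0.394, 0.198, -0.223, 1.459, 0.043, 1.489, -1.297], 'ft_force': [-0.003, 0.595, 0.011], 'torque': [0.021, -0.008, 0.048], 'width': 0.08}
{'time': 20.483, 'ee_pos': [0.551, -0.16, 0.305], 'eef_rot': [0.999, 0.051, 0.0, -0.0], 'joint_positions': [0.393, 0.198, -0.223, 1.459, 0.043, 1.489, -1.297], 'ft_force': [-0.343, 0.786, 1.872], 'torque': [0.006, -0.007, -0.002], 'width': 0.08}
side0 arm px 379 rise mm 1.221459053928231 1.22
arm/collar (np.int64(289), np.int64(266)) [0.08 0.11] 1.11
rail(ref) (np.int64(238), np.int64(216)) [-0.09 -0.02] 0.91
board(ref) (np.int64(407), np.int
[... 153 characters left out ...]
, 91.0], [547.0, 102.0], [557.0, 102.0], [580.0, 83.0], [577.0, 124.0], [562.0, 130.0], [516.0, 125.0], [524.0, 30.0], [537.0, 18.0], [538.0, -56.0], [550.0, -70.0]]
[[534.4, 132.7, 11.0]]
scene0 arm px 218 rise mm 1.1831209880137639 1.19
arm/collar (np.int64(344), np.int64(241)) [-0.17 -0.17] 0.77
rail(ref) (np.int64(318), np.int64(253)) [-0.02 -0.08] 0.85
board(ref) (np.int64(272), np.int64(215)) [-0.13  0.08] 0.77
blank 0.0623 [[555.0, -72.0], [583.0, -70.0], [599.0, -53.0], [598.0, -21.0], [585.0, -22.0], [591.0, -11.0], [586.0, -11.0], [588.0, -1.0], [552.0, -2.0], [554.0, 8.0], [592.0, 37.0], [590.0, 45.0], [530.0, 41.0], [529.0, 22.0], [543.0, 16.0], [543.0, -61.0], [555.0, -65.0]]
[]
```

View pics/cr12.png

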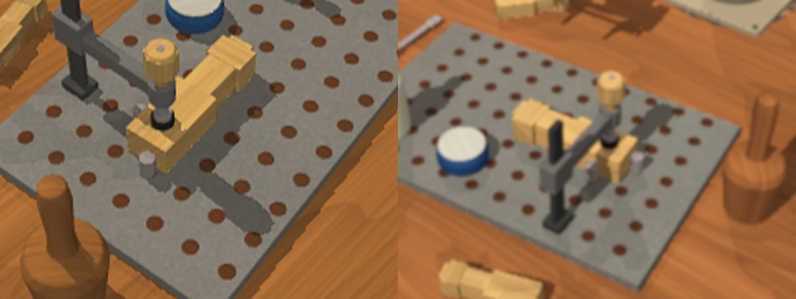

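The crops show the blank seated against the dogs with the foot down on it, gripper clear, mallet and tin undisturbed. Refine the arm rise on its top face only before handing in.

Run:
```python
from h import *
for a,bs in(("side0",("s1","s3","s12")),("scene0",("c3","c4","c12"))):
    A=load(a);WA=cloud(A);H,S,V=hs(A);z=WA[...,2]
    n=(S<70)&(z>.133)&(z<.142)&(np.hypot(WA[...,0]-.62,WA[...,1]-.098)<.05)
    ref=(S<70)&(abs(z-.018)<.006)&(abs(WA[...,0]-.6)<.15)&(abs(WA[...,1]-.0)<.25)
    kn=(S>50)&(z>.193)&(np.hypot(WA[...,0]-.551,WA[...,1]-.0905)<.012)
    for b in bs:
        B=cloud(load(b));d=(B-WA)[...,2]*1000
        o=[]
        for m in(n,ref,kn):
            x=d[m&np.isfinite(d)&(abs(d)<8)];o+=[len(x),np.median(x).round(2),(x.std()/len(x)**.5).round(2)]
        print(a,b,"arm",o[:3],"board",o[3:6],"knob",o[6:])
```

```text
side0 s1 arm [32, np.float64(-1.05), np.float64(0.38)] board [16090, np.float64(-0.01), np.float64(0.02)] knob [79, np.float64(-0.58), np.float64(0.23)]
side0 s3 arm [32, np.float64(-0.97), np.float64(0.36)] board [13480, np.float64(-0.0), np.float64(0.02)] knob [80, np.float64(-0.73), np.float64(0.22)]
side0 s12 arm [32, np.float64(-0.49), np.float64(0.36)] board [14029, np.float64(0.02), np.float64(0.02)] knob [72, np.float64(-4.25), np.float64(0.19)]
scene0 c3 arm [9, np.float64(-4.42), np.float64(1.1)] board [10331, np.float64(-0.05), np.float64(0.03)] knob [50, np.float64(-0.53), np.float64(0.28)]
scene0 c4 arm [9, np.float64(-2.49), np.float64(0.69)] board [9669, np.float64(-0.02), np.float64(0.03)] knob [50, np.float64(-0.67), np.float64(0.29)]
scene0 c12 arm [8, np.float64(-2.34), np.float64(0.67)] board [9513, np.float64(0.08), np.float64(0.03)] knob [40, np.float64(-4.42), np.float64(0.3)]
```

Knob sink (≈3.7 mm, i.e. ~135–145° free run), the torque fit and the arm's rise (≥1.2 mm ⇒ ≥41 N) all agree with about a quarter turn past the bite. Handing in.

```bash
python3 -c "
from bench import ticket;print(ticket.close_job())"
```

```text
the job is handed in; nothing more can be done
None
```

The job is handed in at about 20.5 s of the 70 s, with no verdict returned: the blank sits home against all three dogs, and I turned the knob about a quarter turn past the felt bite (86–91° by the torque and height readings). The gripper is clear and I kept away from the mallet, glue bottle, tin and gouge.

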